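Open the unmarked water valve and switch on the shoe washer

ROBOT

A 6-joint arm with a two-finger parallel gripper is mounted at the origin on the work surface. World frame = base frame: x ahead of the robot, y to its left, z up, the work surface at z = 0. Lengths are in m, angles in degrees, forces in N, time in s.
With the tool pointing down it reaches from about 0.375 to 0.9 m from the base axis. Payload 3.1 kg.
Tool frame: the origin (TCP) lies at the very end of the fingers, on their centre line; the grasp point (between the pads) lies 19 mm behind it (grip_point_offset is the distance from the TCP to the grasp point, in m); y points along the fingers, x is the direction in which the jaws open and shut, and the axes are right-handed (so a half turn about y gives the same grasp; the last joint's range is limited). The gripper opens to 87 mm and grips with 3 to 60 N. Pads are 19 mm wide; open, the fingers measure 117 mm over their backs; the gripper's body (75 mm by 190 mm) begins 51 mm behind the grasp point.
Start: joints at [-74.857, 30.224, 82.088, -0, 67.689, -10.227], TCP at [0.268, -0.565, 0.223] pointing down, gripper open.
Joint ranges: [-176.69, 176.69], [-43.24, 126.21], [12.49, 139.97], [-82, 262], [0, 151.66], [-163.58, 163.58]. Speed limits (degrees/s): [159.86, 159.86, 180, 180, 180, 180].

INTERFACE

Orientations are given as a 3x3 rotation matrix whose columns are the frame's x, y, z axes.
In Python, from rig import * gives the robot as it stands.
- The arm moves only by the tool send_rows, never from a script. Its argument "moves" is text: rows parted by semicolons, each of 5 numbers parted by spaces: the finger opening in mm, from 0 to 87, then the shift along the tool's x, y, z in mm, then the turn about the tool's y in degrees. In form: fingers dx dy dz yaw; .... A call has 1 to 20 rows; each row shifts and turns the commanded pose from where the row before left it, along the tool's axes as they then stand; what a row does not reach is not made up. A row lasts 1/12 s, in which the tool goes at most 41.7 mm and 7.16 degrees, less where a joint would pass 70% of its speed; a pose out of reach is approached as far as the arm can. A call is refused whole if a number of a shift passes 41.7 or a number of a turn 7.16, either way. A call with a gripper value outside its range is refused whole. The fingers move at their own pace and stop on an object; the grip force is fixed at half the most. Time passes only in rows, so rows that do not move let the fingers close. It gives the time, the measured TCP pose, the force and the opening at its end, in the units of the state.
- read_state(): the state, without advancing time (a new reading comes with each control period).
- capture(name): name is "side" or "top" or "wrist"; returns a dict with "image" (480x640x3 uint8, blue, green, red), "z_map" (480x640 float32, m along the optical axis (not along the pixel's ray), 0 where there is no reading), "mtx" (3x3 intrinsics, pixels), "origin" and "rotation" of the camera in the world; the wrist camera has in their place "tool_from_camera" (4x4, takes a point from camera to tool coordinates, whose origin is the TCP and whose axes are the tool frame's). Camera axes: x right, y up, looking along -z (the intrinsics and any distortion apply to the point x, -y, -z); pixel columns grow to the right and rows downward; lengths in m; the calibration is good to about 2 mm. A picture is of the moment at which its call begins: read the wrist's pose just before it.
- hand_in(): hands the job in, once; it reports no verdict.
Trained networks look in a picture, given as the dict that the camera call returned (one of the last four; its "shot" number tells which), for a name from the list of things; names that differ only in an ending like _2 or _b are one class to them, and where a whole thing is asked for, a point or a joint stands for the part that bears it (a point fixed in the world has none). Each returns a list of dicts, best first, with "p" (0 to 1); they miss things now and then, are a little off and sometimes report something else, mostly with a low value. They report only what shows in the picture. A call takes as long as a camera call.
- search_frame(picture, name): "bbox" ([left, top, right, bottom] in pixels, round what is visible of it).
- masks_of(picture, name): "region" (480x640 bool, what is visible of it) and "bbox" ([left, top, right, bottom] in pixels, round what is visible of it).
- mark_of(picture, name): "pixel" ([row, column] in pixels: a listed point, or the origin of a listed thing).
The state is a dict: "time_s": time; "joint_positions": joint angles; "qvel": joint speeds; "tau": joint torques, N m; "position": TCP position; "tcp_rot": TCP orientation; "force": force on the tool from outside, world axes, zero at the start; "moment": the same for the moment, N m; "opening": opening from 0.0 (shut) to 1.0 (fully open).
Only numpy, scipy, OpenCV 4.12 (cv2) and the standard library are available. Lean on these libraries where they do the work, as an engineer would, in place of code of your own. Each camera call takes 0.05 s, during which the arm holds its last target. There are 200 camera calls.

TASK

Get the shoe washer going: first open the water valve, the T-handle on the tilted box under the strip lamp. It is unmarked and turns only one way from shut, so feel which way gives and turn it that way right up to its stop. Then swing the guard on the switch box well open (past 60 degrees), throw the toggle under it fully to its other side, and close the guard fully again; leave the shoes, bottles and other things on the table where they stand.

Things in the scene. Friction and masses are not known exactly. Their poses are not given: they have to be found in the camera images.
- station: the valve station, fixed: a steel box 160 x 180 x 65 mm whose white face slopes 35 degrees, low at its front (-x), on a foot plate 200 x 200 mm. Origin: under the foot, on the table; x from low front to high back, y along its width, z up. The white face's centre is 115 mm above the origin; its outward normal in this frame is (-0.574, 0, 0.819).
- lamp (a point): middle of the strip lamp over the station: a tube 28 mm thick, 250 mm long, along the station's y, at x +40, z +300 mm from its origin, on two posts (x +100, y +-110 mm). It leaves little room straight above the handle.
- valve_grip (a point): centre of the T-handle's cross bar, 60 mm out from the white face, on the turning axis. z points outward along the turning axis (the face's normal), x lies along the bar (up the slope while shut), y across it. The bar is 110 mm long, 16 mm wide across, 20 mm deep along z; the stem behind it is 24 mm thick.
- valve (a joint): turn of the T-handle in rad about its outward axis, counter-clockwise seen from outside positive. Shut: about 0, bar pointing straight up the slope. About 0.1 to 0.15 rad of play either way; then one way (unmarked, changes from time to time) is a hard stop, and the other way it goes on against an even friction of 0.12 N m to its open stop, 1.25 or -1.25. It stays where it is left.
- switchbox: the switch box, fixed: a grey block 150 (x) x 130 (y) x 45 mm with the guard and toggle on top. Origin: centre of its underside, on the table; front is -x, z up.
- guard_hinge (a point): middle of the guard's hinge line, 60 mm behind the box's centre and 45 mm up; the hinge runs along the box's y. The axes are the box's.
- guard_bar (a point): centre of the guard's round pull bar: 12 mm thick, 90 mm long, along the box's y, 48 mm (to its centre) in front of the guard's front face. Shut, it lies 158 mm in front of the hinge, 75 mm above it, 120 mm above the table. The guard is a plastic hood 110 (x) x 110 (y) x 95 mm, open below and at the hinge side. Its axes turn with the guard.
- guard (a joint): opening of the guard in rad: 0 shut, grows as the bar rises and goes back over the hinge; stop at 1.9. A stiff hinge (0.2 N m) holds it wherever it is left.
- toggle_tip (a point): centre of the ball, 26 mm in diameter, at the end of the toggle lever under the guard. The lever is 55 mm long and pivots 67 mm above the table over the box's centre, about the box's x axis.
- toggle (a joint): lever angle in rad: about 0 = off, leaning 0.5 rad towards the box's -y side; 1.0 = on, leaning 0.5 rad to its +y side. Light friction (0.06 N m); it stays where it is left.
- sneaker_1: bystander, loose: blue sneaker; origin at its underside. To be left alone.
- sneaker_2: bystander, loose: grey sneaker; origin at its underside. To be left alone.
- detergent: bystander, loose: large orange bottle; origin at its underside. To be left alone.
- rinse: bystander, loose: slim blue bottle; origin at its underside. To be left alone.
- brush: bystander, loose: shoe brush; origin at its underside. To be left alone.
- polish: bystander, loose: flat polish tin; origin at its underside. To be left alone.
- tub: bystander, loose: small white tub; origin at its underside. To be left alone.

How it is judged (in metres and radians):
On the way, in this order (a step that is already met when the one before it is completed fails the run):
1. the valve is turned the way that gives, to its open stop ((value of joint valve above 1.1 rad or value of joint valve below -1.1 rad)), for 0.2 s.
2. the guard is swung well open, the toggle still off (value of joint guard above 1 rad and value of joint toggle below 0.5 rad), for 0.1 s.
3. the toggle is thrown fully over (value of joint toggle above 0.85 rad and value of joint guard above 0.5 rad), for 0.1 s.
At the end, for the whole second after the job is handed in: the valve's T-handle is within 0.15 rad of its open stop, the toggle is within 0.15 rad of its on end, and the guard is shut (within 0.06 rad) and still ((value of joint valve above 1.1 rad or value of joint valve below -1.1 rad) and value of joint toggle above 0.85 rad and value of joint guard below 0.06 rad and velocity of joint guard below 0.05 rad/s); the robot touches nothing.
It fails at once if a shoe, bottle or other thing on the table is pushed more than 40 mm (distance of any of sneaker_1, sneaker_2, detergent, rinse, brush, polish, tub from where it was at the start of the episode above 0.04 m).
It fails at once if a shoe, bottle or other thing on the table is tipped over (angle between any of sneaker_1, sneaker_2, detergent, rinse, brush, polish, tub's own z axis and vertical above 0.5 rad).
It also fails if it takes over 72 s, if anything falls off the work surface, if the arm or the gripper's body presses on something with over 40 N, if the wrist force passes 120 N, or if a joint passes its speed limit or range.

## Working session

There is one attempt and no reset: what is moved stays moved. The work goes in short steps, Python scripts to look and compute and a tool call to move; the robot and the scene stay as the last step left them, time stands still between calls to the robot, and variables do not carry over. Pictures are saved under pics/ and viewed, about 8 in all and at most 12, crops included, and the job is handed in when it is done.

Besides the shell and the picture viewer there is one more tool, called after "Call:" as name(argument=value, ...) on one line, values as JSON. send_rows: Moves the arm, as the interface text tells. Its arguments: {"type":"object","properties":{"moves":{"type":"string"}},"required":["moves"]}

```bash
ls; mkdir -p pics
cat > h.py <<'E'
from rig import *
import numpy as np, cv2
def world(pic,px,z=None,st=None):
    # px (row,col)
    K=pic["mtx"];r,c=px
    d=pic["z_map"][int(round(r)),int(round(c))] if z is None else z
    p=np.array([(c-K[0,2])/K[0,0]*d,-(r-K[1,2])/K[1,1]*d,-d])
    if "origin" in pic: return np.array(pic["rotation"])@p+np.array(pic["origin"])
    T=np.array(pic["tool_from_camera"]);p=T[:3,:3]@p+T[:3,3]
    return np.array(st["tcp_rot"])@p+np.array(st["position"])
def cloud(pic,mask,st=None):
    rr,cc=np.nonzero(mask&(pic["z_map"]>0))
    K=pic["mtx"];d=pic["z_map"][rr,cc]
    p=np.stack([(cc-K[0,2])/K[0,0]*d,-(rr-K[1,2])/K[1,1]*d,-d],1)
    if "origin" in pic: return p@np.array(pic["rotation"]).T+np.array(pic["origin"])
    T=np.array(pic["tool_from_camera"]);p=p@T[:3,:3].T+T[:3,3]
    return p@np.array(st["tcp_rot"]).T+np.array(st["position"])
E
python3 - <<'E'
from h import *
np.set_printoptions(precision=3,suppress=True)
s=read_state();print(s)
ims=[]
for n in("side","top"):
    p=capture(n);print(n,p["mtx"].tolist(),p["origin"],np.array(p["rotation"]).tolist(),[k for k in p])
    for nm in["station","lamp","valve_grip","switchbox","guard_hinge","guard_bar","toggle_tip","sneaker_1","detergent","rinse","brush","polish","tub"]:
        m=mark_of(p,nm)
        for q in m[:2]: print(nm,np.round(q["pixel"]),round(q["p"],2),world(p,np.clip(q["pixel"],0,[479,639])))
    cv2.imwrite(f"pics/{n}0.png",p["image"])
    np.savez(f"{n}0.npz",**{k:p[k] for k in("image","z_map","mtx","origin","rotation")})
E
```

```text
pics
{'time_s': 0.0, 'joint_positions': array([-74.856,  30.278,  82.157,  -0.003,  67.689, -10.227]), 'qvel': array([-0.03 ,  0.037, -0.003,  0.059, -0.001,  0.02 ]), 'tau': array([ -0.   , -44.004, -17.659,   0.063,   0.058,  -0.   ]), 'position': array([ 0.268, -0.564,  0.222]), 'tcp_rot': array([[ 0.429, -0.001,  0.904],
       [-0.904,  0.002,  0.429],
       [-0.002, -1.   ,  0.   ]]), 'force': array([ 0.708, -0.34 ,  0.923]), 'moment': array([-0.006, -0.037, -0.004]), 'opening': 0.999854803401531}
side [[487.79212514809785, 0.0, 316.26364106441474], [0.0, 487.79212514809785, 231.00921805338865], [0.0, 0.0, 1.0]] [0.278 1.189 0.871] [[-0.9704376695460545, 0.13763810422534373, -0.19825862349788434], [-0.2403239658086924, -0.47533078845188537, 0.8463480566573608], [0.022251314208488082, 0.8689743343821854, 0.4943566376625611]] ['image', 'z_map', 'mtx', 'origin', 'rotation', 'shot']
lamp [158. 311.] 0.61 [ 0.627 -0.208  0.315]
lamp [241. 322.] 0.58 [ 0.567 -0.134  0.064]
valve_grip [202. 335.] 0.81 [ 0.548 -0.221  0.167]
switchbox [323. 294.] 0.76 [0.551 0.253 0.042]
guard_hinge [
[... 906 characters left out ...]
in', 'rotation', 'shot']
station [247. 407.] 0.91 [ 0.555 -0.22   0.168]
lamp [209. 427.] 0.57 [ 0.619 -0.251  0.311]
valve_grip [248. 412.] 0.59 [ 0.55  -0.232  0.179]
valve_grip [209. 428.] 0.36 [ 0.619 -0.253  0.306]
switchbox [258. 257.] 0.84 [0.533 0.17  0.142]
switchbox [189. 326.] 0.31 [ 0.732 -0.013  0.105]
guard_bar [281. 244.] 0.92 [0.474 0.207 0.128]
toggle_tip [249. 413.] 0.38 [ 0.548 -0.235  0.171]
sneaker_1 [260. 487.] 0.73 [ 0.535 -0.451  0.075]
sneaker_1 [290. 155.] 0.68 [0.459 0.46  0.067]
detergent [189. 326.] 0.77 [ 0.733 -0.012  0.106]
rinse [218. 326.] 0.69 [ 0.647 -0.012  0.117]
brush [310. 324.] 0.87 [ 0.405 -0.003  0.041]
polish [255. 322.] 0.67 [ 0.558 -0.     0.035]
```

Run:
```python
import cv2
a=cv2.imread("pics/side0.png");b=cv2.imread("pics/top0.png")
cv2.imwrite("pics/s1.png",cv2.resize(a[110:470,170:490],(800,900))[:600+0] if 0 else cv2.resize(a[120:420,170:570],(800,600)))
cv2.imwrite("pics/t1.png",cv2.resize(b[130:370,130:530],(800,480)))
```

```text
(no output)
```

View pics/s1.png

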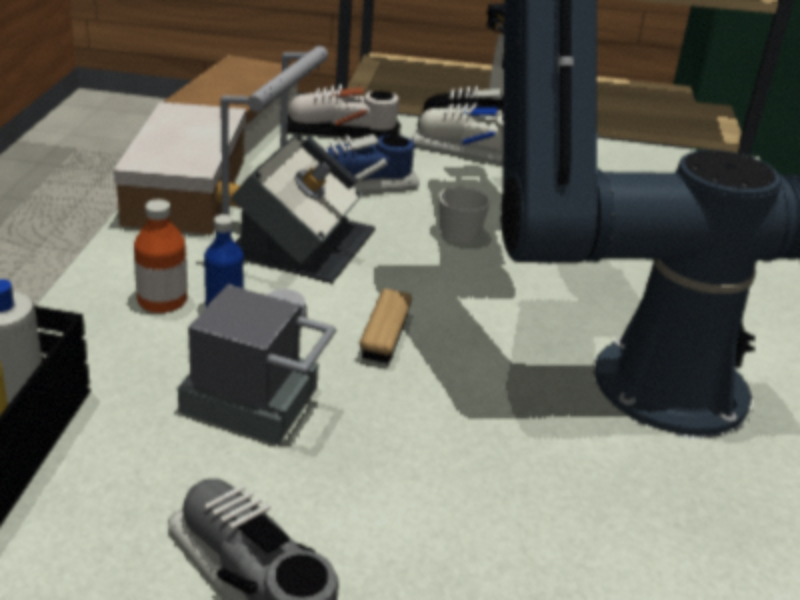

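View pics/t1.png

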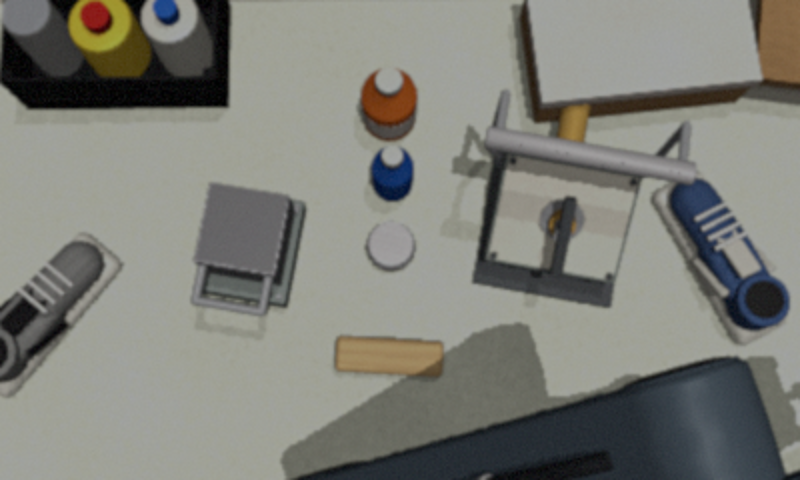

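Run:
```python
from h import *
np.set_printoptions(precision=4,suppress=True)
P={n:dict(np.load(f"{n}0.npz")) for n in("side","top")}
C={n:cloud(p,p["z_map"]>0) for n,p in P.items()}
for n,c in C.items():
    print("==",n)
    # hood top
    m=(abs(c[:,0]-.55)<.12)&(abs(c[:,1]-.2)<.12)
    h=c[m]; t=h[(h[:,2]>.13)&(h[:,2]<.155)]
    print("hood",len(t),np.median(t[:,2]),cv2.minAreaRect((t[:,:2]*1000).astype(np.float32)))
    b=h[(h[:,2]>.108)&(h[:,2]<.13)&(h[:,0]<.485)]
    print("bar",len(b),b.mean(0),b.min(0),b.max(0),cv2.minAreaRect((b[:,:2]*1000).astype(np.float32)))
    # lamp
    L=c[(abs(c[:,0]-.62)<.08)&(abs(c[:,1]+.24)<.15)&(c[:,2]>.28)&(c[:,2]<.34)]
    v=cv2.fitLine(L[:,:2].astype(np.float32),cv2.DIST_HUBER,0,.01,.01).ravel();pr=(L[:,:2]-v[2:])@v[:2]
    mid=v[2:]+v[:2]*(np.percentile(pr,1)+np.percentile(pr,99))/2
    print("lamp",len(L),v,mid,np.ptp(np.percentile(pr,[1,99])),L[:,2].max(),"yaw",np.degrees(np.arctan2(-v[0],v[1])))
    # station face plane ransac
    S=c[(abs(c[:,0]-.58)<.1)&(abs(c[:,1]+.23)<.12)&(c[:,2]>.05)&(c[:,2]<.25)]
    rng=np.random.default_rng(0);best=0
    for i in range(1500):
        a,bb,d=S[rng.choice(len(S),3)];nn=np.cross(bb-a,d-a);l=np.linalg.norm(nn)
        if l<1e-5: continue
        nn/=l;nn*=np.sign(nn[2])
        if abs(nn[2]-.819)>.08 or nn[0]>0: continue
        ins=abs((S-a)@nn)<.003
        if ins.sum()>best: best=ins.sum();I=ins
    F=S[I];o=F.mean(0);nn=np.linalg.svd(F-o,full_matrices=False)[2][2];nn*=np.sign(nn[2])
    print("face",best,o,nn,"yaw",np.degrees(np.arctan2(-nn[1],-nn[0])))
    y=np.array([-nn[1]*-1,0,0]);yaw=np.arctan2(-nn[1],-nn[0]);x=np.array([np.cos(yaw),np.sin(yaw)]);yv=np.array([-x[1],x[0]])
    d=(S-o)@nn; H=S[(d>.05)&(d<.08)]
    hx=(H[:,:2])@x;hy=H[:,:2]@yv
    print("handle",len(H),H.mean(0),"n",np.percentile(d[(d>.05)&(d<.08)],[5,50,95]),"stx",np.percentile(hx,[1,99]),"sty",np.percentile(hy,[2,50,98]),"H ends",H[hx.argmin()],H[hx.argmax()])
    fx=F[:,:2]@x;fy=F[:,:2]@yv
    print("face ext",np.percentile(fx,[.5,99.5]),np.percentile(fy,[.5,99.5]),'lamp in xy',mid@x,mid@yv)
```

```text
== side
hood 1191 0.13871398967998105 ((571.1634521484375, 191.67868041992188), (116.52316284179688, 112.06568145751953), 80.15480041503906)
bar 162 [0.4709 0.2085 0.1228] [0.4576 0.1573 0.1146] [0.485  0.2633 0.1288] ((471.2500305175781, 210.33132934570312), (105.95111846923828, 26.91604232788086), 89.67703247070312)
lamp 486 [ 0.2106  0.9776  0.6147 -0.251 ] [ 0.6177 -0.2369] 0.2454098678375323 0.31499725210599205 yaw -12.156785
face 978 [ 0.5901 -0.2163  0.1142] [-0.5602  0.1143  0.8204] yaw -11.529471433217514
handle 233 [ 0.5508 -0.2239  0.1661] n [0.0524 0.0655 0.0715] stx [0.5402 0.6296] sty [-0.1211 -0.1087 -0.1009] H ends [ 0.5031 -0.2213  0.1391] [ 0.5977 -0.2299  0.1911]
face ext [0.5561 0.6862] [-0.1984 -0.0205] lamp in xy 0.6526003555304405 -0.10862622076483928
== top
hood 1746 0.14037870980277134 ((546.7464599609375, 194.58547973632812), (111.2293701171875, 165.2393341064453), 79.53343963623047)
bar 185 [0.4718 0.2007 0.1246] [0.4584 0.1536 0.1151] [0.485  0.2584 0.1299] ((471.0626220703125, 205.8966827392578), (26.474449157714844, 104.8538818359375), 0.7577144503593445)
lamp 1415 [ 0.1809  0.9835  0.6217 -0.2609] [ 0.6247 -0.2444] 0.24293271839060598 0.32110653851893844 yaw -10.424144
face 2084 [ 0.5895 -0.237   0.117 ] [-0.5565  0.1087  0.8237] yaw -11.048357368556042
handle 286 [ 0.5516 -0.2298  0.1738] n [0.0584 0.0695 0.075 ] stx [0.5391 0.6341] sty [-0.1295 -0.1197 -0.1113] H ends [ 0.5039 -0.2248  0.1417] [ 0.5994 -0.2416  0.1925]
face ext [0.5566 0.6862] [-0.21   -0.0319] lamp in xy 0.6599673402472176 -0.12016560431754625
```

Call:
send_rows(moves="0 0 -13 0 6.1;0 0 -13 0 6.1;0 0 -13 0 6.1;0 0 -13 0 6.1;0 0 -13 0 6.1;0 0 -13 0 6.1;0 -31.5 0 9.2 0;0 -31.5 0 9.2 0;0 -31.5 0 9.2 0;0 -31.5 0 9.2 0;0 -31.5 0 9.2 0;0 -31.5 0 9.2 0;0 -31.5 0 9.2 0;0 -31.5 0 9.2 0;0 -31.5 0 9.2 0;0 -31.5 0 9.2 0;0 -31.5 0 9.2 0;0 -31.5 0 9.2 0;0 0 0 0 0;0 0 0 0 0")

```text
time_s: 3.07
position: [0.4502, -0.214, 0.3008]
tcp_rot: [[-0.191, 0.0, 0.982], [-0.982, -0.001, -0.191], [0.0, -1.0, 0.0]]
force: [0.8, -1.1, -0.3]
opening: 0.003
```

Run:
```python
from h import *
np.set_printoptions(precision=4,suppress=True)
s=read_state();print(s["position"],s["tcp_rot"],s["joint_positions"],s["force"],s["opening"])
p=capture("wrist");print(p["tool_from_camera"],p["mtx"])
cv2.imwrite("pics/w0.png",p["image"])
for nm in("valve_grip","lamp"):
    for q in mark_of(p,nm)[:2]: print(nm,q["pixel"],q["p"],world(p,q["pixel"],st=s))
c=cloud(p,p["z_map"]>0,s)
a=np.radians(-11.2);x=np.array([np.cos(a),np.sin(a)]);y=np.array([-x[1],x[0]])
X=np.c_[c[:,:2]@x,c[:,:2]@y,c[:,2]]-[.619,-.114,0]
np.save("w0.npy",X)
n=np.array([-.574,0,.819]);d=(X-[0,0,.115])@n
F=X[(abs(d)<.012)&(abs(X[:,0])<.07)&(abs(X[:,1])<.1)]
print(len(c),"face",len(F));
if len(F)>50:
    o=F.mean(0);nn=np.linalg.svd(F-o,full_matrices=False)[2][2];print(nn*np.sign(nn[2]),((F-[0,0,.115])@n).mean(),np.percentile(F[:,1],[1,99]),np.percentile(F[:,0],[1,99]))
H=X[(d>.058)&(d<.085)&(abs(X[:,1])<.05)&(abs(X[:,0]+.03)<.08)]
for k in np.arange(-.1,.04,.02):
    h=H[(H[:,0]>k)&(H[:,0]<k+.02)]
    if len(h)>5: print(k,len(h),np.percentile(h[:,1],[5,50,95]),np.median(h[:,2]))
```

```text
[ 0.4502 -0.214   0.3008] [[-0.1911  0.0001  0.9816]
 [-0.9816 -0.0005 -0.1911]
 [ 0.0005 -1.      0.0002]] [-38.2811  15.0706  93.9902  -0.0216  70.9178  62.7403] [ 0.8325 -1.0618 -0.3156] 0.0031422235310942766
[[ 1.     -0.0001 -0.     -0.0002]
 [-0.      0.3058 -0.9521 -0.1626]
 [ 0.0001  0.9521  0.3058  0.0839]
 [ 0.      0.      0.      1.    ]] [[415.8489   0.     311.1268]
 [  0.     415.8489 246.2378]
 [  0.       0.       1.    ]]
valve_grip [85.7, 308.8] 0.66 [ 0.5491 -0.2316  0.1768]
306016 face 24877
[-0.5824 -0.0024  0.8129] 0.000971687269890098 [-0.0949  0.0821] [-0.0644  0.0232]
-0.1 87 [-0.0149 -0.0081 -0.0014] 0.1435113824203183
-0.08 599 [-0.0148 -0.0081 -0.0008] 0.15211150827839096
-0.06 727 [-0.0142 -0.0067  0.0002] 0.16596002670481796
-0.039999999999999994 1067 [-0.0157 -0.0061  0.0028] 0.17875699747545562
-0.01999999999999999 1126 [-0.0124 -0.005   0.0019] 0.1940300597071448
1.3877787807814457e-17 456 [-0.0118 -0.0048  0.0022] 0.2018542189865729
```

Call:
send_rows(moves="0 -36 0 16 0;0 0 0 25 0;0 0 0 24 0;0 0 30 0 0;0 0 30 0 0;0 0 30 0 0;0 0 30 0 0;0 0 30 0 0;0 0 27 0 0;0 0 0 0 0;0 0 0 0 0")

```text
time_s: 4.13
position: [0.5193, -0.1937, 0.1224]
tcp_rot: [[-0.197, -0.003, 0.98], [-0.98, 0.002, -0.197], [-0.001, -1.0, -0.003]]
force: [0.2, 0.4, 1.2]
opening: 0.006
```

Call:
send_rows(moves="0 3 0 0 0;0 3 0 0 0;0 3 0 0 0;0 3 0 0 0;0 0 0 0 0")

```text
time_s: 4.55
position: [0.5187, -0.2057, 0.1247]
tcp_rot: [[-0.195, 0.002, 0.981], [-0.981, -0.002, -0.195], [0.001, -1.0, 0.002]]
force: [0.3, -0.0, -0.9]
opening: 0.005
```

Call:
send_rows(moves="0 2 0 0 0;0 2 0 0 0;0 2 0 0 0;0 0 0 0 0")

```text
time_s: 4.88
position: [0.5169, -0.2098, 0.1237]
tcp_rot: [[-0.195, -0.0, 0.981], [-0.981, 0.001, -0.195], [-0.001, -1.0, -0.0]]
force: [1.9, 3.0, 3.4]
opening: 0.006
```

Call:
send_rows(moves="0 2 0 0 0;0 2 0 0 0;0 0 0 0 0")

```text
time_s: 5.13
position: [0.516, -0.2138, 0.1235]
tcp_rot: [[-0.195, -0.001, 0.981], [-0.981, 0.001, -0.195], [-0.001, -1.0, -0.001]]
force: [0.9, 4.6, 2.9]
opening: 0.008
```

Call:
send_rows(moves="0 2 0 0 0;0 2 0 0 0;0 0 0 0 0")

```text
time_s: 5.38
position: [0.5152, -0.2179, 0.1235]
tcp_rot: [[-0.195, -0.0, 0.981], [-0.981, 0.001, -0.195], [-0.001, -1.0, -0.001]]
force: [0.2, 4.9, 3.2]
opening: 0.005
```

Call:
send_rows(moves="0 3 -0.5 -0.6 0;0 3 -0.5 -0.6 0;0 3 -0.5 -0.6 0;0 3 -0.5 -0.6 0;0 3 -0.5 -0.6 0;0 0 0 0 0")

```text
time_s: 5.88
position: [0.5089, -0.233, 0.1259]
tcp_rot: [[-0.195, -0.001, 0.981], [-0.981, -0.0, -0.195], [0.0, -1.0, -0.001]]
force: [-1.0, 2.5, 1.3]
opening: 0.006
```

Call:
send_rows(moves="0 3 -0.8 0.7 0;0 3 -0.8 0.7 0;0 3 -0.8 0.7 0;0 3 -0.8 0.7 0;0 2.5 -0.8 0.7 0;0 0 0 0 0")

```text
time_s: 6.38
position: [0.5103, -0.2484, 0.1303]
tcp_rot: [[-0.195, 0.0, 0.981], [-0.981, -0.001, -0.195], [0.001, -1.0, 0.001]]
force: [-2.8, 2.8, 0.5]
opening: 0.001
```

Call:
send_rows(moves="0 3 -0.8 1.5 0;0 3 -0.8 1.5 0;0 3 -0.8 2 0;0 2 -0.8 2 0;0 0 0 0 0")

```text
time_s: 6.8
position: [0.512, -0.2564, 0.1322]
tcp_rot: [[-0.195, -0.007, 0.981], [-0.981, 0.007, -0.195], [-0.006, -1.0, -0.008]]
force: [-5.1, 9.4, 2.6]
opening: 0.002
```

Run:
```python
from h import *
s=read_state();print(s["position"],s["force"])
p=capture("wrist");t=capture("top")
a=cv2.resize(p["image"],(533,400));b=cv2.resize(t["image"][190:290,350:450],(400,400))
cv2.imwrite("pics/w1.png",np.hstack([a[:,:400] if 0 else cv2.resize(a,(400,300)).copy() if 0 else a,b])[:, :933][:, :800] if 0 else np.hstack([cv2.resize(p["image"],(400,400)),b]))
```

```text
[ 0.51201668 -0.25635239  0.13215183] [-5.10673836  9.3963873   2.55054733]
```

View pics/w1.png

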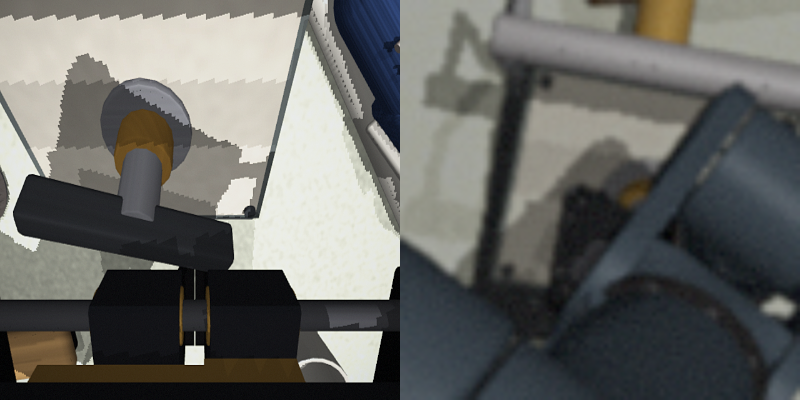

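Call:
send_rows(moves="0 0 0 2 0;0 0 0 2 0;0 0 0 0 0;0 0 0 0 0")

```text
time_s: 7.23
position: [0.5124, -0.2561, 0.132]
tcp_rot: [[-0.194, -0.015, 0.981], [-0.981, 0.009, -0.194], [-0.006, -1.0, -0.016]]
force: [-12.6, 8.5, 6.3]
opening: 0.003
```

Run:
```python
from h import *
np.set_printoptions(precision=4,suppress=True)
s=read_state();print(s["position"],s["force"])
p=capture("wrist");c=cloud(p,p["z_map"]>0,s)
a=np.radians(-11.2);x=np.array([np.cos(a),np.sin(a)]);y=np.array([-x[1],x[0]])
X=np.c_[c[:,:2]@x,c[:,:2]@y,c[:,2]]-[.619,-.1204,0]
n=np.array([-.574,0,.819]);u=np.array([.819,0,.574]);d=(X-[0,0,.115])@n
G=np.c_[(X-[0,0,.115])@u,X[:,1]]
H=G[(d>.063)&(d<.076)&(np.hypot(*G.T)<.065)]
r=cv2.minAreaRect((H*1000).astype(np.float32));print(len(H),r)
v=cv2.fitLine(H.astype(np.float32),cv2.DIST_HUBER,0,.01,.01).ravel();print(v,"theta",np.arctan(v[1]/v[0]))
```

```text
[ 0.5124 -0.2561  0.132 ] [-12.637    8.5182   6.2937]
14653 ((-2.5693674087524414, 1.239410400390625), (109.51224517822266, 26.510021209716797), 71.00929260253906)
[0.3263 0.9453 0.0081 0.0035] theta 1.2384101
```

Call:
send_rows(moves="0 0 0 -12 0;0 0 0 -14 0;0 0 -28 0 0;0 0 -28 0 0;0 0 -28 0 0;0 0 -28 0 0;0 0 -28 0 0;0 0 -28 0 0;0 0 -28 0 0;0 -37 0 -7.3 0;0 -37 0 -7.3 0;0 -37 0 -7.3 0;0 -37 0 -7.3 0;0 -37 0 -7.3 0;0 -37 0 -7.3 0;0 -37 0 -7.3 0")

```text
time_s: 8.62
position: [0.4955, 0.0091, 0.3304]
tcp_rot: [[-0.196, 0.006, 0.981], [-0.981, -0.003, -0.196], [0.001, -1.0, 0.006]]
force: [0.7, -0.3, 0.2]
opening: 0.004
```

Call:
send_rows(moves="40 -37 0 -7.3 0;40 -37 0 -7.3 0;40 -37 0 -7.3 0;40 -37 0 -7.3 0;40 -37 0 -7.3 0;40 0 0 0 -7;40 0 0 0 -7;40 0 0 0 -7;40 0 0 0 -7;40 0 0 0 -7;40 0 0 0 -7;40 0 0 0 -7;40 0 0 0 -7;40 0 0 0 -7;40 0 0 0 -7;40 0 0 0 -7;40 0 0 0 -7;40 0 0 0 -7;40 0 0 0 0")

```text
time_s: 10.2
position: [0.4961, 0.1969, 0.3301]
tcp_rot: [[0.984, 0.005, 0.176], [-0.176, -0.0, 0.984], [0.005, -1.0, 0.001]]
force: [0.1, 0.6, -0.3]
opening: 0.46
```

Run:
```python
from h import *
np.set_printoptions(precision=4,suppress=True)
s=read_state();print(s["position"],s["tcp_rot"],s["joint_positions"],s["force"],s["opening"])
p=capture("wrist");cv2.imwrite("pics/w2.png",p["image"])
for nm in("guard_bar",):
    for q in mark_of(p,nm)[:2]: print(nm,q["pixel"],q["p"],world(p,q["pixel"],st=s))
c=cloud(p,p["z_map"]>0,s);np.save("w2.npy",c)
t=c[(abs(c[:,2]-.14)<.008)&(abs(c[:,0]-.55)<.1)&(abs(c[:,1]-.2)<.12)]
print(len(t),np.median(t[:,2]),cv2.minAreaRect((t[:,:2]*1000).astype(np.float32)),t.min(0),t.max(0))
b=c[(c[:,2]>.105)&(c[:,2]<.132)&(c[:,0]<.485)&(abs(c[:,1]-.2)<.1)]
print(len(b),np.percentile(b[:,2],[50,95]),cv2.minAreaRect((b[:,:2]*1000).astype(np.float32)))
f=b[b[:,0]<b[:,0].min()+.035]
v=cv2.fitLine(f[:,:2].astype(np.float32),cv2.DIST_HUBER,0,.01,.01).ravel();print(v,np.degrees(np.arctan2(-v[0],v[1])),f.min(0),f.max(0))
```

```text
[0.4961 0.1969 0.3301] [[ 0.9844  0.0051  0.176 ]
 [-0.176  -0.0004  0.9844]
 [ 0.0051 -1.      0.0005]] [ 9.69   16.447  87.0823 -0.0717 76.1851 19.8456] [ 0.1032  0.609  -0.2581] 0.460413437704709
guard_bar [203.3, 281.4] 0.59 [0.4715 0.2089 0.1256]
15871 0.14049784274409222 ((570.2286376953125, 189.81593322753906), (109.58753967285156, 110.59819030761719), 79.6897201538086) [0.5065 0.1269 0.132 ] [0.6332 0.2532 0.1432]
1725 [0.1255 0.1272] ((470.1756591796875, 205.90469360351562), (29.556013107299805, 104.12199401855469), 0.0031666222494095564)
[0.128  0.9918 0.4706 0.2063] -7.3556943 [0.4554 0.1538 0.1195] [0.485 0.258 0.129]
```

View pics/w2.png

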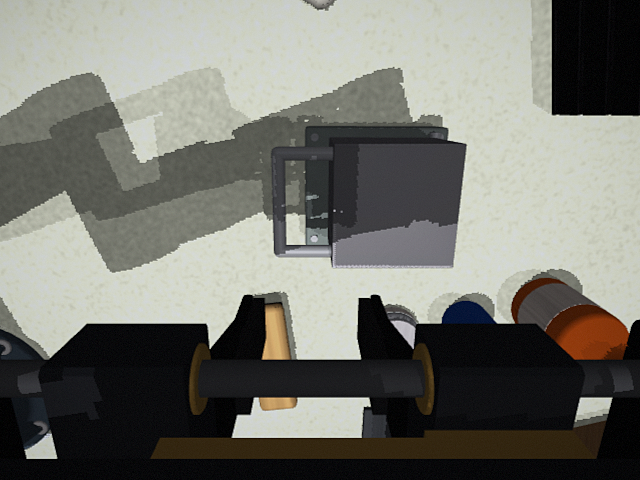

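Call:
send_rows(moves="32 -28.8 0 6.3 0;32 0 35 0 0;32 0 35 0 0;32 0 35 0 0;32 0 35 0 0;32 0 30 0 0;32 0 20 0 0;32 0 20 0 0;32 0 17 0 0;32 0 0 0 0")

```text
time_s: 11.13
position: [0.4656, 0.2081, 0.0995]
tcp_rot: [[0.984, -0.004, 0.18], [-0.18, -0.001, 0.984], [-0.004, -1.0, -0.002]]
force: [-1.7, -0.4, -0.1]
opening: 0.364
```

Call:
send_rows(moves="0 0 0 0 0;0 0 0 0 0;0 0 0 0 0;0 0 0 0 0;0 0 0 0 0;0 0 0 0 0")

```text
time_s: 11.63
position: [0.4693, 0.2087, 0.1036]
tcp_rot: [[0.984, 0.006, 0.178], [-0.178, 0.0, 0.984], [0.006, -1.0, 0.002]]
force: [4.1, -1.7, 1.9]
opening: 0.122
```

Call:
send_rows(moves="0 7.1 -13.5 0 0;0 8.3 -12.8 0 0;0 9.4 -12 0 0;0 10.4 -11.2 0 0;0 0 0 0 0")

```text
time_s: 12.05
position: [0.5024, 0.2026, 0.1534]
tcp_rot: [[0.984, 0.001, 0.179], [-0.179, 0.001, 0.984], [0.001, -1.0, 0.001]]
force: [0.1, 0.4, 0.4]
opening: 0.124
```

Call:
send_rows(moves="0 11.3 -10.2 0 0;0 12.2 -9.2 0 0;0 12.9 -8.1 0 0;0 13.6 -7 0 0;0 14.1 -5.7 0 0;0 14.6 -4.5 0 0;0 0 0 0 0")

```text
time_s: 12.63
position: [0.5793, 0.1886, 0.1984]
tcp_rot: [[0.984, 0.001, 0.178], [-0.178, 0.001, 0.984], [0.0, -1.0, 0.001]]
force: [-2.7, -0.5, 11.0]
opening: 0.128
```

Call:
send_rows(moves="0 14.9 -3 0 0;0 15.1 -1.7 0 0;0 15.2 -0.4 0 0;0 15.2 1 0 0;0 0 0 0 0")

```text
time_s: 13.05
position: [0.6406, 0.1775, 0.2018]
tcp_rot: [[0.984, 0.004, 0.178], [-0.178, 0.001, 0.984], [0.004, -1.0, 0.001]]
force: [1.4, 0.5, 7.1]
opening: 0.122
```

Call:
send_rows(moves="0 15.1 2.1 0 0;0 14.9 3.4 0 0;0 14.5 4.7 0 0;0 14.1 5.9 0 0;0 13.5 7.1 0 0;0 0 0 0 0")

```text
time_s: 13.55
position: [0.7111, 0.1647, 0.1764]
tcp_rot: [[0.984, 0.003, 0.179], [-0.179, 0.001, 0.984], [0.003, -1.0, 0.001]]
force: [2.6, -0.3, 2.3]
opening: 0.125
```

Call:
send_rows(moves="32 0 0 0 0;32 0 0 0 0;32 0 0 0 0;32 0 -20 0 0;32 0 -30 0 0;32 0 -30 0 0;0 -40 0 0 -7;0 -40 0 0 -7;0 -40 0 0 -7;0 0 0 0 -7;0 0 0 0 -7;0 0 0 0 -7;0 0 0 0 -7;0 0 0 0 -7;0 0 0 0 -7;0 0 0 0 -7;0 0 0 0 -7;0 0 0 0 -7;0 0 0 0 -6;0 0 0 0 0")

```text
time_s: 15.22
position: [0.5882, 0.1719, 0.2571]
tcp_rot: [[0.175, -0.002, -0.984], [0.984, -0.0, 0.175], [-0.001, -1.0, 0.002]]
force: [0.3, -0.8, -1.1]
opening: 0.002
```

Run:
```python
from h import *
np.set_printoptions(precision=4,suppress=True)
B=np.array([.5653,.1907]);x=np.array([.984,-.179]);y=np.array([.179,.984])
s=read_state();P=s["position"];print(P,s["tcp_rot"],s["force"],s["joint_positions"],"box frame",(P[:2]-B)@x,(P[:2]-B)@y)
ims=[]
for n in("wrist","side","top"):
    p=capture(n);ims.append(p["image"]);st=s if n=="wrist" else None
    for nm in("toggle_tip","guard_bar"):
        for q in mark_of(p,nm)[:2]:
            w=world(p,q["pixel"],st=st);print(n,nm,q["pixel"],round(q["p"],2),w,(w[:2]-B)@x,(w[:2]-B)@y)
cv2.imwrite("pics/m3.png",np.hstack([cv2.resize(ims[0],(400,300)),cv2.resize(ims[1][220:400,220:460],(400,300))]))
```

```text
[0.5882 0.1719 0.2571] [[ 0.1754 -0.0023 -0.9845]
 [ 0.9845 -0.0002  0.1754]
 [-0.0006 -1.      0.0022]] [ 0.2858 -0.8265 -1.1171] [  5.8507  27.2623  81.5447  -0.0005  71.3254 -74.0466] box frame 0.025893470497191325 -0.014451160540243473
wrist toggle_tip [196.5, 298.0] 0.8 [0.5576 0.168  0.1306] -0.003539064714260416 -0.02367902922122569
wrist guard_bar [441.2, 332.0] 0.83 [0.565  0.1804 0.3543] 0.001550502742918368 -0.010205273296636591
side toggle_tip [281.4, 299.8] 0.43 [0.5565 0.1747 0.119 ] -0.0057617238500619426 -0.017290217752724532
side guard_bar [245.6, 245.2] 0.61 [0.708  0.1672 0.1995] 0.14457713564447897 0.0024007360696903825
side guard_bar [280.2, 298.4] 0.27 [0.5594 0.1782 0.1247] -0.003576927512220061 -0.013311283549676561
top toggle_tip [256.6, 257.0] 0.36 [0.4508 0.1115 0.6308] -0.09848208949799808 -0.09840338664633796
top guard_bar [185.8, 256.0] 0.76 [0.5862 0.1175 0.6141] 0.0337009203933028 -0.06827006053152235
```

View pics/m3.png

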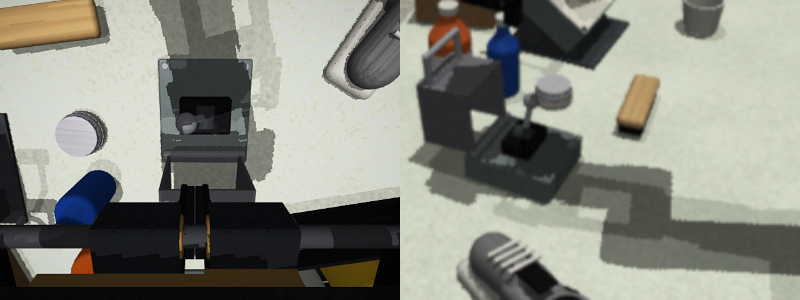

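Call:
send_rows(moves="0 -30 0 14 0;0 -30 0 14 0;0 0 30 0 0;0 0 30 0 0;0 0 30 0 0;0 0 30 0 0;0 0 20 0 0;0 0 12 0 0;0 0 0 0 0;0 5 0 0 0;0 5 0 0 0;0 5 0 0 0;0 5 0 0 0;0 5 0 0 0;0 5 0 0 0;0 5 0 0 0;0 5 0 0 0;0 0 0 0 0")

```text
time_s: 17.17
position: [0.5591, 0.158, 0.1056]
tcp_rot: [[0.177, 0.001, -0.984], [0.984, 0.001, 0.177], [0.001, -1.0, -0.001]]
force: [-0.2, 0.2, -0.3]
opening: 0.007
```

Call:
send_rows(moves="0 5 0 0 0;0 5 0 0 0;0 5 0 0 0;0 5 0 0 0;0 5 0 0 0;0 4 0 0 0;0 0 0 0 0")

```text
time_s: 17.75
position: [0.564, 0.1866, 0.1052]
tcp_rot: [[0.177, 0.0, -0.984], [0.984, 0.001, 0.177], [0.001, -1.0, -0.0]]
force: [0.5, -0.8, -0.5]
opening: 0.007
```

Call:
send_rows(moves="0 3 0 0 0;0 3 0 0 0;0 0 0 0 0")

```text
time_s: 18.0
position: [0.5648, 0.1918, 0.1051]
tcp_rot: [[0.177, -0.0, -0.984], [0.984, 0.0, 0.177], [0.0, -1.0, 0.001]]
force: [-0.4, -0.1, -0.1]
opening: 0.006
```

Call:
send_rows(moves="0 3 0 0 0;0 3 0 0 0;0 0 0 0 0")

```text
time_s: 18.25
position: [0.5654, 0.1952, 0.1051]
tcp_rot: [[0.176, -0.002, -0.984], [0.984, -0.005, 0.176], [-0.005, -1.0, 0.001]]
force: [-0.4, -7.1, 0.6]
opening: 0.008
```

Call:
send_rows(moves="0 2 0 0 0;0 2 0 0 0;0 0 0 0 0")

```text
time_s: 18.5
position: [0.5654, 0.1955, 0.1051]
tcp_rot: [[0.174, -0.005, -0.985], [0.985, -0.011, 0.174], [-0.011, -1.0, 0.003]]
force: [-0.9, -17.8, 2.8]
opening: 0.006
```

Call:
send_rows(moves="0 -8 0 0 0;0 -8 0 0 0;0 0 -30 0 0;0 0 -30 0 0;0 0 -30 0 0;0 0 -30 0 0;0 0 -30 0 0;0 0 0 0 7;0 0 0 0 7;0 0 0 0 7;0 0 0 0 7;0 0 0 0 7;0 0 0 0 7;0 0 0 0 7;0 0 0 0 7;0 0 0 0 7;0 0 0 0 7;0 0 0 0 7;0 0 0 0 7;0 0 0 0 6")

```text
time_s: 20.17
position: [0.5639, 0.186, 0.2555]
tcp_rot: [[0.983, 0.001, 0.183], [-0.183, 0.001, 0.983], [0.0, -1.0, 0.001]]
force: [-1.0, -0.3, 0.1]
opening: 0.006
```

Run:
```python
from h import *
np.set_printoptions(precision=4,suppress=True)
B=np.array([.5653,.1907]);x=np.array([.984,-.179]);y=np.array([.179,.984])
s=read_state();P=s["position"];print(P,s["tcp_rot"],s["force"],"box frame",(P[:2]-B)@x,(P[:2]-B)@y)
ims=[]
for n in("wrist","side"):
    p=capture(n);ims.append(p["image"]);st=s if n=="wrist" else None
    for nm in("toggle_tip","guard_bar"):
        for q in mark_of(p,nm)[:2]:
            w=world(p,q["pixel"],st=st);print(n,nm,q["pixel"],round(q["p"],2),w,(w[:2]-B)@x,(w[:2]-B)@y)
    if n=="wrist":
        c=cloud(p,p["z_map"]>0,s);X=np.c_[(c[:,:2]-B)@x,(c[:,:2]-B)@y,c[:,2]]
        b=X[(X[:,2]>.18)&(X[:,2]<.215)&(abs(X[:,0]-.14)<.05)&(abs(X[:,1])<.06)]
        if len(b): print("bar",len(b),np.percentile(b,[5,50,95],axis=0))
        b=X[(X[:,2]>.105)&(X[:,2]<.15)&(abs(X[:,0])<.03)&(abs(X[:,1])<.05)]
        if len(b): print("tip",len(b),np.percentile(b,[5,50,95],axis=0))
cv2.imwrite("pics/m4.png",np.hstack([cv2.resize(ims[0],(400,300)),cv2.resize(ims[1][220:400,220:460],(400,300))]))
```

```text
[0.5639 0.186  0.2555] [[ 0.9831  0.0006  0.1832]
 [-0.1832  0.0013  0.9831]
 [ 0.0004 -1.      0.0014]] [-0.9657 -0.2958  0.114 ] box frame -0.000500909921607704 -0.004856486120014351
wrist toggle_tip [190.0, 310.0] 0.98 [0.5686 0.2192 0.1291] -0.0018045466156662495 0.028631809234196004
wrist toggle_tip [333.1, 519.0] 0.37 [0.7431 0.028  0.0527] 0.2040596344130436 -0.1283110982890583
wrist guard_bar [263.9, 572.3] 0.75 [0.7056 0.1654 0.2033] 0.1425724039770149 0.00019937919723918632
bar 4997 [[ 0.1401 -0.044   0.1851]
 [ 0.1429  0.0069  0.2015]
 [ 0.1494  0.0481  0.2038]]
tip 977 [[-0.0104  0.0171  0.1183]
 [-0.0004  0.028   0.1251]
 [ 0.0097  0.0373  0.1286]]
side toggle_tip [292.0, 291.5] 0.45 [0.5641 0.2262 0.1199] -0.0075051304772274785 0.03469471011256928
side guard_bar [244.2, 245.0] 0.75 [0.7115 0.1596 0.1988] 0.14942808950239123 -0.004464577367883731
```

View pics/m4.png

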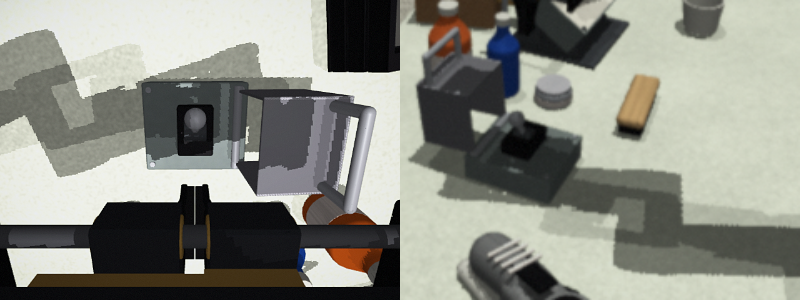

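Call:
send_rows(moves="36 37 0 5 0;36 37 0 0 0;36 37 0 0 0;36 36.5 0 0 0;36 0 0 0 0;36 0 25 0 0;36 0 25 0 0;36 0 15 0 0;36 0 11 0 0;36 0 0 0 0;0 0 0 0 0;0 0 0 0 0;0 0 0 0 0;0 0 0 0 0;0 0 0 0 0")

```text
time_s: 21.72
position: [0.7106, 0.1643, 0.1807]
tcp_rot: [[0.984, 0.002, 0.178], [-0.178, 0.0, 0.984], [0.002, -1.0, 0.001]]
force: [0.9, 0.3, 1.7]
opening: 0.125
```

Call:
send_rows(moves="0 -13.5 -7.1 0 0;0 -14.1 -5.9 0 0;0 -14.5 -4.7 0 0;0 -14.9 -3.4 0 0;0 -15.1 -2.1 0 0;0 -15.2 -0.8 0 0;0 -15.2 0.6 0 0;0 -15.1 1.9 0 0;0 -14.9 3.2 0 0;0 0 0 0 0")

```text
time_s: 22.55
position: [0.578, 0.1887, 0.1992]
tcp_rot: [[0.984, 0.001, 0.177], [-0.177, 0.001, 0.984], [0.001, -1.0, 0.001]]
force: [-2.3, 1.1, 6.7]
opening: 0.123
```

Call:
send_rows(moves="0 -14.6 4.5 0 0;0 -14.1 5.7 0 0;0 -13.6 7 0 0;0 -12.9 8.1 0 0;0 -12.2 9.2 0 0;0 -11.3 10.2 0 0;0 0 0 0 0")

```text
time_s: 23.13
position: [0.5022, 0.2026, 0.152]
tcp_rot: [[0.984, 0.001, 0.177], [-0.177, 0.002, 0.984], [0.001, -1.0, 0.002]]
force: [2.0, 2.8, -2.9]
opening: 0.125
```

Call:
send_rows(moves="0 -10.4 11.2 0 0;0 -9.4 12 0 0;0 -8.3 12.8 0 0;0 -3.5 6.7 0 0;0 -3.5 6.7 0 0;0 0 0 0 0")

```text
time_s: 23.63
position: [0.4694, 0.2086, 0.1034]
tcp_rot: [[0.984, 0.003, 0.178], [-0.178, 0.001, 0.984], [0.003, -1.0, 0.002]]
force: [3.3, 4.2, -2.3]
opening: 0.125
```

Call:
send_rows(moves="0 0 3 0 0;0 0 3 0 0;0 0 0 0 0;0 0 0 0 0")

```text
time_s: 23.97
position: [0.4693, 0.2086, 0.1015]
tcp_rot: [[0.984, 0.004, 0.178], [-0.178, 0.001, 0.984], [0.004, -1.0, 0.002]]
force: [-3.5, 3.1, 27.8]
opening: 0.129
```

Call:
send_rows(moves="34 0 0 0 0;34 0 0 0 0;34 0 0 0 0;34 0 0 0 0;34 0 -10 0 0;34 0 -25 0 0;34 0 -30 0 0;34 0 -35 0 0;34 0 -35 0 0;34 0 -35 0 0;34 0 -35 0 0;34 0 -35 0 0;34 -40 0 0 0;34 0 0 0 0;34 0 0 0 0")

```text
time_s: 25.22
position: [0.4262, 0.215, 0.3383]
tcp_rot: [[0.984, -0.001, 0.176], [-0.176, -0.0, 0.984], [-0.0, -1.0, -0.0]]
force: [0.4, 0.8, 0.2]
opening: 0.386
```

Run:
```python
from h import *
np.set_printoptions(precision=4,suppress=True)
B=np.array([.5653,.1907]);x=np.array([.984,-.179]);y=np.array([.179,.984])
s=read_state();print(s["position"],s["force"],s["time_s"])
p=capture("wrist");c=cloud(p,p["z_map"]>0,s);X=np.c_[(c[:,:2]-B)@x,(c[:,:2]-B)@y,c[:,2]]
t=X[(abs(X[:,2]-.14)<.015)&(X[:,0]>-.045)&(X[:,0]<.055)&(abs(X[:,1])<.05)]
A=np.c_[t[:,:2],np.ones(len(t))];print("hood plane",np.linalg.lstsq(A,t[:,2],rcond=None)[0])
b=X[(abs(X[:,0]+.098)<.012)&(abs(X[:,1])<.035)&(X[:,2]>.09)];print("bar top",len(b),np.percentile(b[:,2],[50,90]))
q=capture("side");r=capture("top")
old=cv2.imread("pics/top0.png")
cv2.imwrite("pics/m5.png",np.hstack([cv2.resize(q["image"][120:420,170:570],(400,300)),cv2.resize(r["image"][130:370,130:530],(400,300))]))
# handle
for n,p in(("side",q),("top",r)):
    c=cloud(p,p["z_map"]>0);a=np.radians(-11.2);xs=np.array([np.cos(a),np.sin(a)]);ys=np.array([-xs[1],xs[0]])
    X=np.c_[c[:,:2]@xs,c[:,:2]@ys,c[:,2]]-[.619,-.1204+(.011 if n=="side" else 0),0]
    d=(X-[0,0,.115])@[-.574,0,.819];G=np.c_[(X-[0,0,.115])@[.819,0,.574],X[:,1]]
    H=G[(d>.06)&(d<.076)&(np.hypot(*G.T)<.065)]
    v=cv2.fitLine(H.astype(np.float32),cv2.DIST_HUBER,0,.01,.01).ravel();print(n,len(H),"theta",np.arctan(v[1]/v[0]))
```

```text
[0.4262 0.215  0.3383] [0.4153 0.8493 0.1681] 25.2167
hood plane [ 0.0003 -0.0002  0.1406]
bar top 11195 [0.4331 0.4442]
side 66 theta 1.2465965
top 281 theta 1.256261
```

View pics/m5.png

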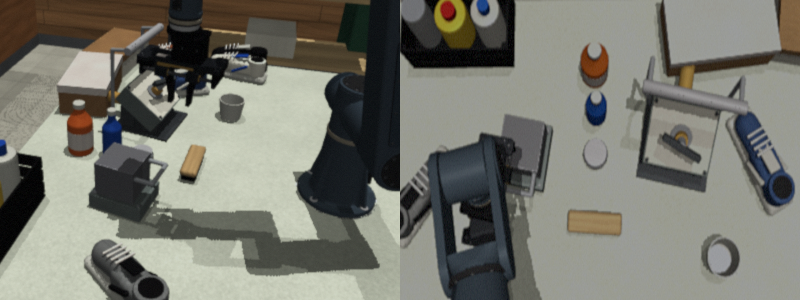

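The guard's top is level (0.0003 slope), the valve reads about 1.25 rad, the other objects stand where they were, and the arm is clear. I'm handing the job in.

```bash
python3 -c "
from rig import *
print(hand_in())"
```

```text
the job is handed in; nothing more can be done
None
```

The shoe washer sequence is finished and handed in after about 25 s of the 72 s allowed. The hand-in gives no verdict.

- **Valve:** I pushed the lower end of the T-handle with closed fingers. It gave in the positive (counter-clockwise) direction at about 5 N, and I turned it until the force rose at the stop. The depth images put it at 1.24 to 1.26 rad, before and after the rest of the job.
- **Guard and toggle:** I gripped the pull bar and swung the guard to about 95°. I then pushed the toggle over until it met its stop at about 18 N. The ball was seen on the +y side, 28 mm off centre, where about 26 mm was expected.
- **Closing:** I swung the guard back and pressed it down until it seated at about 28 N. The hood's top measured level (slope 0.0003 at a height of 140.6 mm).
- **At hand-in:** the arm was clear of everything. In the last pictures the shoes, bottles and other things I could see stood where they were; the grey sneaker was partly behind the arm in the top view. I judged this by eye and did not measure positions.

Two checks disagreed or gave nothing useful:
- The side camera placed the station about 11 mm off in y compared with the top and wrist cameras. I went by the wrist camera.
- The final bar-height reading was useless because the gripper was in the way. I relied on the hood's top plane to confirm the guard was shut.

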